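Pickle the cast test bars

TASK

The castings in the open mould are to be pickled: take the push-and-turn lid off the pickling tub (press it down against its spring and keep pressing while you turn it counter-clockwise) and lay it right way up on the bench, lift every cast bar out of the mould and put it into the tub, then put the lid back on and press and turn it clockwise until it is locked again. Do not shift the jar, the bottle and the bowl that stand round the work.

Things in the scene. Friction and masses are not known exactly. Their poses are not given: they have to be found in the camera images.
- tub: white round pickling tub for cleaning castings, screwed to the bench; origin on its axis at bench height, z up. Body 128 mm across, neck 108 mm, inner diameter 100 mm, neck rim 67 mm up. Four claws on the neck (to 62 mm from the axis) hold the lid; a red rib outside marks the middle of each, on the tub's +x, +y, -x and -y axes
- tub_floor (a point): centre of the tub's inner floor, 6 mm above the bench
- tub_catch (a point): under the claw on the tub's +x axis: its catch, where a lug of the locked lid sits. All four claws are alike: each covers the angles from -0.35 rad (a stop) to +0.33 rad (an entry tooth, 6.5 mm lower than the catch) about its axis, counter-clockwise positive seen from above
- tub_gap (a point): middle of the gap between two claws, 45 degrees counter-clockwise of the catch; through the four gaps the lid's lugs pass freely up and down (within 15 degrees of the middle)
- seal_ring (a joint): how far the black sprung sealing ring (inner diameter 98 mm) on the tub's rim is pressed down, m. 0: free, its top 81 mm above the bench; also when the lid merely rests on it. About 0.003: lid locked. 0.013: end of travel. It pushes up with 5 N at 0 and 1 N more per mm
- lid: red round push-and-turn lid, 139 mm across, 54 mm high, 0.12 to 0.2 kg; origin on its axis at the skirt's lower edge, z up. Flat top 30 mm above the origin; on it the grip bar along the lid's x. Locked (as it starts): origin 54 mm above the tub's, bar along the tub's x or y within 0.07 rad; unlocked and merely resting on the ring: 57 mm
- lid_bar (a point): centre of the lid's straight grip bar (78 x 18 mm, 24 mm high, top 54 mm above the lid's origin). Pinch it from above, fingertips down on the flat top. To open: press down 7 to 9.5 mm (15 to 18 N), turn 45 degrees (28 to 60) counter-clockwise seen from above while pressing, lift
- lid_lug (a point): one of the four lugs inside the skirt (lid's +x, +y, -x, -y; every quarter turn is alike). To close: set the lid down centred with its lugs in the gaps, i.e. 45 degrees counter-clockwise of locked; press down 10 to 12 mm (15 to 18 N), turn 45 degrees clockwise to the stop while pressing, let go: it springs up about 8 mm into the catches and no longer turns unless pressed
- mould: grey metal lower half of a two-part casting mould, fixed, 107 (x) x 196 (y) mm, upper face 20 mm up; origin at the centre of its underside. Four bar cavities 9 mm deep (floor 11 mm up) lie along its x, centred at y = -66, -22, 22, 66 mm; dowel pins 7 mm high at two corners. The upper half lies out of use on the green drawer box at the left
- pink_jar: powder jar with pink filling and white lid, 58 x 66 mm, loose bystander behind the work, where further jars and cartons stand along the back edge; origin at the centre of its base
- blue_bottle: white bottle with blue cap, 40 x 85 mm, loose bystander at the front left; origin at the centre of its base. Beyond it, left of y = 0.25, stands a green drawer box 200 mm high (220 mm with the mould half on it): pass above it
- blue_bowl: blue rubber mixing bowl, 118 x 60 mm, loose bystander at the far right; origin at the centre of its base. Between it and the work the bench is free, with room to lay the lid
- bar_0: cast brass-coloured test bar, dog-bone shaped, 70 mm long (x), 18 mm high (z): middle 38 mm is 14 mm wide, the end blocks (16 mm long) 22 mm wide (y). Origin: centre of its underside. May be absent (None). Starts lying along the mould's x in a mould cavity, lower 9 mm sunk with 1.5 mm clearance, upper 9 mm standing free; grasp its middle from above, across the 14 mm. 0.13 to 0.25 kg
- bar_0_mid (a point): centre of bar_0, 9 mm above its underside
- bar_1: cast brass-coloured test bar, dog-bone shaped, 70 mm long (x), 18 mm high (z): middle 38 mm is 14 mm wide, the end blocks (16 mm long) 22 mm wide (y). Origin: centre of its underside. May be absent (None). Starts lying along the mould's x in a mould cavity, lower 9 mm sunk with 1.5 mm clearance, upper 9 mm standing free; grasp its middle from above, across the 14 mm. 0.13 to 0.25 kg
- bar_1_mid (a point): centre of bar_1, 9 mm above its underside
- bar_2: cast brass-coloured test bar, dog-bone shaped, 70 mm long (x), 18 mm high (z): middle 38 mm is 14 mm wide, the end blocks (16 mm long) 22 mm wide (y). Origin: centre of its underside. May be absent (None). Starts lying along the mould's x in a mould cavity, lower 9 mm sunk with 1.5 mm clearance, upper 9 mm standing free; grasp its middle from above, across the 14 mm. 0.13 to 0.25 kg
- bar_2_mid (a point): centre of bar_2, 9 mm above its underside
- bar_3: cast brass-coloured test bar, dog-bone shaped, 70 mm long (x), 18 mm high (z): middle 38 mm is 14 mm wide, the end blocks (16 mm long) 22 mm wide (y). Origin: centre of its underside. May be absent (None). Starts lying along the mould's x in a mould cavity, lower 9 mm sunk with 1.5 mm clearance, upper 9 mm standing free; grasp its middle from above, across the 14 mm. 0.13 to 0.25 kg
- bar_3_mid (a point): centre of bar_3, 9 mm above its underside
There are look-alikes about, which are no part of the job. What is shaped like the bar_1 but pink or turquoise is not meant.

How it is judged:
On the way, in this order (a step that is already met when the one before it is completed fails the run):
1. the lid is pressed down against its spring while it is turned out of its catches (value of joint seal_ring above 0.008 m and angle between the x axis of lid and the x axis of tub, either way round above 0.2 rad and angle between the x axis of lid and the y axis of tub, either way round above 0.2 rad and horizontal distance between lid and tub below 0.008 m), for 0.1 s.
2. the lid is off the tub and lies on the bench, right way up and released (horizontal distance between lid and tub above 0.11 m and height (world z) of lid below 0.01 m and angle between lid's own z axis and vertical below 0.15 rad and contact force between lid and the fingers below 0.2 N), for 0.2 s.
3. all bars lie in the tub, released (horizontal distance between each of bar_0_mid, bar_1_mid, bar_2_mid, bar_3_mid and tub below 0.05 m and z of bar_0_mid in the frame of tub between 0.008 and 0.068 m and z of bar_1_mid in the frame of tub between 0.008 and 0.068 m and z of bar_2_mid in the frame of tub between 0.008 and 0.068 m and z of bar_3_mid in the frame of tub between 0.008 and 0.068 m and linear speed of each of bar_0, bar_1, bar_2, bar_3 below 0.03 m/s and contact force between each of bar_0, bar_1, bar_2, bar_3 and the fingers below 0.2 N), for 0.2 s.
At the end, for the whole second after the job is handed in: Every bar present lies inside the tub (within 50 mm of its axis, below the rim); the lid is locked on the tub: centred within 6 mm, level, at its locked height (54 mm above the tub's origin, +1.5 / -2.5 mm) and its grip bar along a tub axis within 0.15 rad; all at rest and released (all of step 3 and horizontal distance between lid and tub below 0.006 m and z of lid in the frame of tub between 0.0515 and 0.0555 m and angle between lid's own z axis and vertical below 0.06 rad and (angle between the x axis of lid and the x axis of tub, either way round below 0.15 rad or angle between the x axis of lid and the y axis of tub, either way round below 0.15 rad) and linear speed of lid below 0.02 m/s); the robot touches nothing.
It fails at once if the jar is shifted by more than 3 cm (distance of pink_jar from where it was at the start of the episode above 0.03 m).
It fails at once if the bottle is shifted by more than 3 cm (distance of blue_bottle from where it was at the start of the episode above 0.03 m).
It fails at once if the bowl is shifted by more than 3 cm (distance of blue_bowl from where it was at the start of the episode above 0.03 m).
Of bar_0, bar_1, bar_2, bar_3 only 3 to 4 are there at a start; the rules pass over those that are not, and their reading is None.
At some moment in a run one of bar_0, bar_1, bar_2, bar_3 may be knocked a few centimetres aside while the robot is not near it.
Once in a run the grip may slacken for a moment while it holds something.
It also fails if it takes over 208 s, if anything falls off the work surface, if the arm or the gripper's body presses on something with over 40 N, if the wrist force passes 120 N, or if a joint passes its speed limit or range.

ROBOT

A 6-joint arm with a two-finger parallel gripper is mounted at the origin on the work surface; the furniture and walls round the work are solid. World frame = base frame: x ahead of the robot, y to its left, z up, the work surface at z = 0. Lengths are in m, angles in rad, forces in N, time in s.
With the tool pointing down it reaches from about 0.325 to 0.75 m from the base axis. Payload 7.6 kg.
Tool frame: the origin (TCP) lies midway between the tips of the shut fingers; the grasp point (between the pads) lies 19 mm behind it; z points along the fingers, y is the line along which they close (so a half turn about z gives the same grasp; the last joint's range is limited). The gripper opens to 85 mm and grips with 20 to 120 N. Pads are 22 mm wide; open, the fingers measure 114 mm over their backs; the gripper's body (76 mm by 85 mm) begins 54 mm behind the grasp point. The pads swing forward as they close: fully open they stand 13 mm farther back than shut.
Start: joints at [1.21, 0.052, 1.401, -0, 1.689, -0.07], TCP at [0.151, 0.503, 0.231] pointing down, gripper open.
Joint ranges: [-2.9, 2.9], [-0.91, 2.17], [0.12, 2.37], [-1.06, 4.2], [0.26, 2.73], [-2.93, 2.93]. Speed limits (rad/s): [2.57, 2.57, 3.01, 3.14, 3.14, 3.14].

INTERFACE

Orientations are given as a 3x3 rotation matrix whose columns are the frame's x, y, z axes.
In Python, from bench import * gives the robot as it stands.
- The arm moves only by the tool send_rows, never from a script. Its argument "series" is a list that holds one entry, the list of rows, each a list of 5 numbers: the shift along the tool's x, y, z in m, then the turn about the tool's z in degrees, then the finger opening in m, from 0 to 0.0854. In form: [[[tx, ty, tz, roll, claw], ...]]. A call has 1 to 12 rows; each row is the pose to reach, as a shift and turn from the pose commanded when the call began, along the tool's axes at that moment; what a row does not reach only later rows make up. A row lasts 1/10 s, in which the tool goes at most 50 mm and 8.59 degrees, less where a joint would pass 70% of its speed; a pose out of reach is approached as far as the arm can. A call with a gripper value outside its range is refused whole. The fingers move at their own pace and stop on an object; "newtons" is the grip in N (left out, the last holds). Time passes only in rows, so rows that repeat a pose let the fingers close. It gives the time, the measured TCP pose, the force, the opening and the grip force at its end, in the units of the state.
- get_obs(): the state, without advancing time (a new reading comes with each control period).
- read_camera(name): name is "scene" or "top" or "wrist"; returns (picture, depth): 384x512x3 uint8, red, green, blue; 384x512 float32, m along the optical axis (not along the pixel's ray), 0 where there is no reading.
- camera_model(name): a dict with "fx", "fy", "cx", "cy" (pixels), "k1" (the pictures are not rectified: a ray, as slopes to the right and down, at radius r is drawn at 1 + k1 r^2 times it, then the intrinsics apply), "R" (3x3) and "t" (3): a world point X has camera coordinates R X + t; the wrist camera has in their place "hand_eye" (4x4, takes a point from camera to tool coordinates, whose origin is the TCP and whose axes are the flange's). Camera axes: x right, y down, z forward; pixel columns grow to the right and rows downward; lengths in m; the calibration is good to about 2 mm. A picture is of the moment at which its call begins: read the wrist's pose just before it. camera_model takes no time and is no camera call.
- job_done(): hands the job in; it is judged then, once.
The state is a dict: "time": time; "q": joint angles; "qd": joint speeds; "joint_efforts": joint torques, N m; "ee_pos": TCP position; "orientation": TCP orientation; "force": force on the tool from outside, world axes, zero at the start; "wrist_torque": the same for the moment, N m; "grip_width": finger opening in m; "finger_force": force on a finger pad.
Only numpy, scipy, OpenCV 4.12 (cv2) and the standard library are available. Lean on these libraries where they do the work, as an engineer would, in place of code of your own. Each camera call takes 0.05 s, during which the arm holds its last target. There are 200 camera calls.

## Working session

There is one attempt and no reset: what is moved stays moved. The work goes in short steps, Python scripts to look and compute and a tool call to move; the robot and the scene stay as the last step left them, time stands still between calls to the robot, and variables do not carry over. Pictures are saved under pics/ and viewed, at most 14 in all, crops included, and the job is handed in when it is done.

Besides the shell and the picture viewer there is one more tool, called after "Call:" by a JSON object that holds its "method" and its "body". send_rows: Moves the arm, as the interface text tells. Its arguments: {"type":"object","properties":{"series":{"type":"array"},"newtons":{"type":"number"}},"required":["series"]}

```bash
ls; mkdir -p pics
cat > h.py <<'E'
from bench import *
import numpy as np, cv2
def ray(cam,u,v,o=None):
    m=camera_model(cam)
    K=np.array([[m['fx'],0,m['cx']],[0,m['fy'],m['cy']],[0,0,1.]])
    p=cv2.undistortPoints(np.array([[[u,v]]],float),K,np.array([m['k1'],0,0,0.]))[0,0]
    d=np.array([p[0],p[1],1.])
    if cam=='wrist':
        H=np.array(m['hand_eye']);R=np.array(o['orientation'])
        return R@H[:3,:3]@d, R@H[:3,3]+np.array(o['ee_pos'])
    R=np.array(m['R']);return R.T@d, -R.T@np.array(m['t'])
def onz(cam,u,v,z,o=None):
    d,c=ray(cam,u,v,o);return c+d*(z-c[2])/d[2]
def xyz(cam,u,v,dep,o=None):
    d,c=ray(cam,u,v,o);return c+d*dep
def save(n,im): cv2.imwrite('pics/'+n+'.png',cv2.cvtColor(im,cv2.COLOR_RGB2BGR))
E
python3 - <<'E'
from h import *
for n in('scene','top'):
    im,d=read_camera(n);save(n+'0',im);np.save(n+'0.npy',d)
o=get_obs();print(o)
print(camera_model('top'),camera_model('wrist'))
E
```

```text
pics
{'time': 0.1, 'q': array([ 1.20967742e+00,  5.28128895e-02,  1.40163286e+00,  1.83930654e-05,
        1.68857950e+00, -7.02703540e-02]), 'qd': array([ 0.00081989, -0.0017788 , -0.00228331,  0.00091023,  0.0004747 ,
       -0.00181743]), 'joint_efforts': array([ 8.13837014e-04, -3.82580066e+01, -3.60986996e+01, -1.03139400e-04,
        4.73570239e-03, -1.11043803e-06]), 'ee_pos': array([0.15041621, 0.50271482, 0.23053129]), 'orientation': array([[-9.58001470e-01,  2.86762810e-01, -5.23253287e-04],
       [ 2.86763263e-01,  9.58000549e-01, -1.33374084e-03],
       [ 1.18809664e-04, -1.42777551e-03, -9.99998974e-01]]), 'force': array([0.23150109, 0.31271841, 0.7601196 ]), 'wrist_torque': array([ 0.02699669, -0.05107413, -0.07399168]), 'finger_force': 0.0, 'grip_width': 0.0852328108039017}
{'fx': 487.52804396958277, 'fy': 487.52804396958277, 'cx': 250.7024710008205, 'cy': 186.548672106236, 'k1': -0.09107696476060977, 'R': array([[-1.34252724e-02, -9.99904914e-01, -3.15040264e-03],
       [-9.84389644e-01,  1.37697890e-02, -1.75463446e-01],
       [ 1.75490142e-01,  7.45579170e-04, -9.84480906e-01]]), 't': array([-0.15270638,  0.51420824,  1.31406917])} {'fx': 313.89725700595704, 'fy': 313.89725700595704, 'cx': 256.27435890103567, 'cy': 192.73919375061453, 'k1': -0.057818917962430674, 'hand_eye': array([[-3.72391708e-04, -9.45087735e-01, -3.26816516e-01,
         8.49604610e-02],
       [ 9.99999762e-01, -5.41705143e-04,  4.27050839e-04,
        -5.85369714e-04],
       [-5.80638697e-04, -3.26816279e-01,  9.45087712e-01,
        -1.42434671e-01],
       [ 0.00000000e+00,  0.00000000e+00,  0.00000000e+00,
         1.00000000e+00]])}
```

View pics/top0.png

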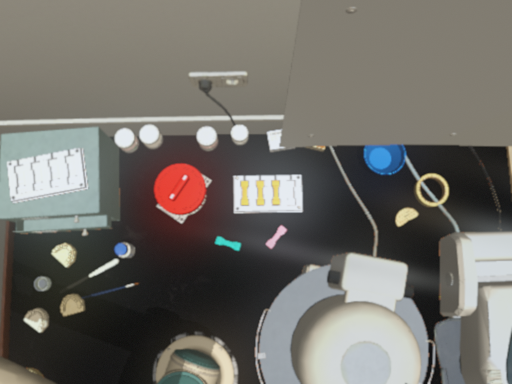

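View pics/scene0.png

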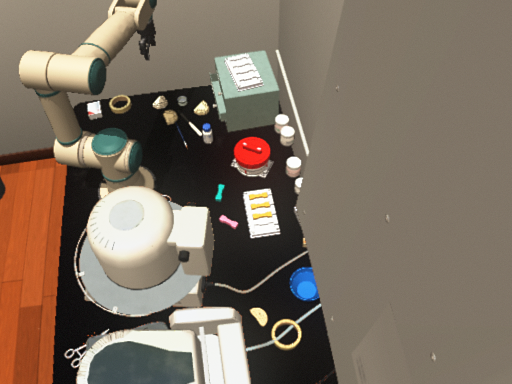

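Top view shows the candidates. The lid is red, at (180,188). Yellow bars lie in the mould at (245,192), (260,192) and (276,192), and the fourth cavity at about (291,192) is empty. The look-alikes are turquoise at (228,243) and pink at (276,237), and the spare mould half on the drawer box at (47,173) is out of use. I choose the three yellow bars and the red lid.

Run:
```python
from h import *
im=cv2.cvtColor(cv2.imread('pics/top0.png'),cv2.COLOR_BGR2HSV);d=np.load('top0.npy')
def comps(mask,z,mn=30):
    n,l,s,c=cv2.connectedComponentsWithStats(mask.astype(np.uint8))
    for i in range(1,n):
        if s[i,4]>=mn:
            ys,xs=np.where(l==i);r=cv2.minAreaRect(np.c_[xs,ys].astype(np.float32))
            u,v=c[i];print(np.round(c[i],1),s[i,4],np.round(r[1],1),round(r[2]),onz('top',u,v,z).round(4),'z',np.round(xyz('top',u,v,d[int(v),int(u)]),3))
H,S,V=im[...,0],im[...,1],im[...,2]
print('red');comps(((H<6)|(H>174))&(S>150)&(V>80),.084)
print('yel');comps((H>15)&(H<35)&(S>120)&(V>80),.029)
print('blue');comps((H>100)&(H<125)&(S>150)&(V>80),.06)
for u,v in [(45,175),(125,140),(150,136),(207,138),(240,132),(350,60),(400,130),(300,60),(210,75),(370,265),(110,190),(280,140),(303,180),(234,180),(303,212),(234,212),(350,200)]: print(u,v,np.round(xyz('top',u,v,d[v,u]),3))
c=cv2.imread('pics/top0.png')[140:260,130:320];cv2.imwrite('pics/c0.png',cv2.resize(c,None,fx=4,fy=4,interpolation=cv2.INTER_CUBIC))
```

```text
red
[179.3 188.2] 2049 [50.9 51.6] 45 [0.5034 0.034  0.084 ] z [0.499 0.03  0.111]
yel
[275.3 191.9] 62 [22.1  4.2] 87 [ 0.4987 -0.2288  0.029 ] z [ 0.498 -0.229  0.031]
[244. 193.] 91 [22.  4.] 90 [ 0.4968 -0.1407  0.029 ] z [ 0.497 -0.141  0.027]
[259.8 192.8] 79 [21.  4.] 90 [ 0.4966 -0.1852  0.029 ] z [ 0.497 -0.185  0.029]
blue
[384.4 158.4] 1066 [29. 43.] 90 [ 0.5843 -0.5358  0.06  ] z [ 0.597 -0.552  0.005]
45 175 [0.517 0.349 0.222]
125 140 [0.646 0.192 0.066]
150 136 [0.655 0.12  0.072]
207 138 [ 0.647 -0.04   0.069]
240 132 [ 0.668 -0.132  0.052]
350 60 [ 0.659 -0.348  0.543]
400 130 [ 0.631 -0.548  0.179]
300 60 [ 0.657 -0.254  0.548]
210 75 [ 0.77  -0.06   0.221]
370 265 [ 0.286 -0.413  0.334]
110 190 [0.499 0.22  0.097]
280 140 [ 0.624 -0.24   0.121]
303 180 [ 0.537 -0.311  0.002]
234 180 [ 0.536 -0.113  0.023]
303 212 [ 0.444 -0.308  0.005]
234 212 [ 0.446 -0.111  0.007]
350 200 [ 0.477 -0.446 -0.004]
```

View pics/c0.png

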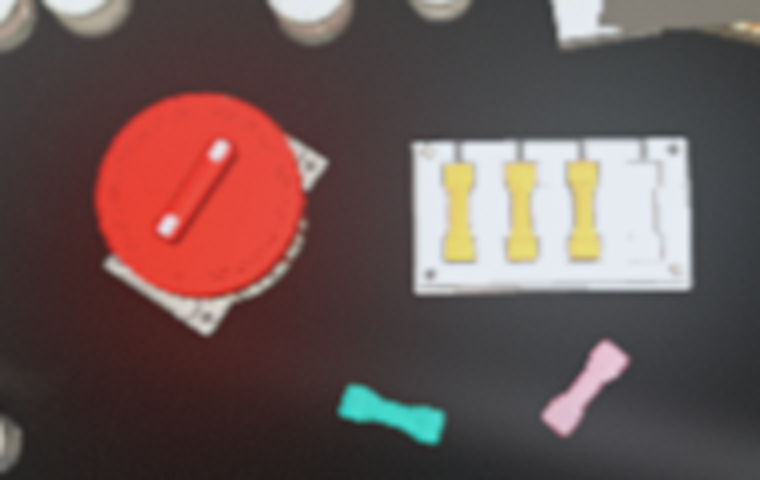

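The crop shows the grip bar running from (168,225) to (220,150), about -35° in the world. Three yellow bars sit in the left three cavities and the right one is empty. Pink (585,388) and turquoise (390,414) are the decoys.

```bash
cat >> h.py <<'E'
def plan(x=None,y=None,z=None,yaw=None):
    "yaw: world angle (deg) of tool y"
    o=get_obs();R=np.array(o['orientation']);p=np.array(o['ee_pos'])
    t=np.array([a if a is not None else b for a,b in zip((x,y,z),p)])
    y0=np.degrees(np.arctan2(R[1,1],R[0,1]));dy=0 if yaw is None else (yaw-y0+180)%360-180
    print('at',p.round(4),'yaw',y0.round(2),'q6',o['q'][5].round(2),'F',np.round(o['force'],1),'w',round(o['grip_width'],4),'t',round(o['time'],2),'MOVE',(R.T@(t-p)).round(4),'roll',round(-dy,2))
E
python3 - <<'E'
from h import *
plan(.503,.031,.28,55.3)
d=np.load('top0.npy')
for v in range(130,330,12):
    print(v,' '.join('%4d'%(1000*xyz('top',u,v,d[v,u])[2]) for u in range(300,420,10)))
for u,v in[(310,330),(310,290),(330,250),(350,250)]:print(u,v,xyz('top',u,v,d[v,u]).round(3))
E
```

```text
at [0.1504 0.5027 0.2305] yaw 73.34 q6 -0.07 F [0.2 0.3 0.8] w 0.0852 t 0.1 MOVE [-0.473  -0.3509 -0.049 ] roll 18.04
130  188  189  184  179  177  177  174  173  175  177  178  176
142  100   92   93   90   88   88 1383   85   83   82   76   89
154    0    1   -2    1    3    3    3   11    2    9   38   -3
166   -1   -2   -3    0    8    0    2   63    6   20   62    5
178   17    0   -2    3    0    0   -5   -2    2    0   -8   -2
190   18   -2    0    0   -1    0   -1   -3    2    1   -5    0
202   22    4    1    1   -4    1    3    0    4   -2    0    0
214    3    7    2    0    2    0   -3    4    1   -1   14    7
226    1   -2    0    0   -3    3   -5    0   -1   -4    5    0
238    1    4    2   -2    1    0   -1    1   -2   -2    0   -1
250    1    3   -2   -3    1    5    1    4   -5    0    1   -2
262    2   -3    0    0  279  331  336  335  334  331  329   -2
274   -6  149  151  310  307  335  335  336  331  331  336    1
286  144  148  149  183  318  336  339  332  338  333  329  308
298  150  148  144  200  261  333  331  333  331  332  331  148
310  151  198  288  335  349  357  357  360  358  338  147  145
322  202  303  345  362  369  371  368  370  368  363  359  146
310 330 [ 0.154 -0.28   0.334]
310 290 [ 0.23  -0.304  0.149]
330 250 [ 0.335 -0.382 -0.004]
350 250 [ 0.334 -0.437  0.005]
```

Call:
{"method": "send_rows", "body": {"series": [[[0, 0, -0.05, 0, 0.085], [-0.04, -0.03, -0.05, 2, 0.085], [-0.08, -0.06, -0.05, 4, 0.085], [-0.12, -0.09, -0.05, 6, 0.085], [-0.16, -0.12, -0.05, 8, 0.085], [-0.2, -0.15, -0.05, 10, 0.085], [-0.24, -0.18, -0.05, 12, 0.085], [-0.28, -0.21, -0.05, 14, 0.085], [-0.32, -0.24, -0.05, 16, 0.085], [-0.36, -0.27, -0.05, 18, 0.085], [-0.4, -0.3, -0.05, 18, 0.085], [-0.44, -0.33, -0.05, 18, 0.085]]]}}

```text
time: 1.3
ee_pos: [0.4781, 0.0587, 0.281]
orientation: [[-0.822, 0.569, -0.0], [0.569, 0.822, 0.0], [0.0, 0.0, -1.0]]
force: [0.8, 1.0, 0.2]
grip_width: 0.0851
finger_force: 0.0
```

Call:
{"method": "send_rows", "body": {"series": [[[-0.033, -0.021, 0, 0, 0.085], [-0.033, -0.021, 0, 0, 0.085], [-0.033, -0.021, 0, 0, 0.085], [-0.033, -0.021, 0, 0, 0.085]]]}}

```text
time: 1.7
ee_pos: [0.4923, 0.0255, 0.2812]
orientation: [[-0.823, 0.568, -0.0], [0.568, 0.823, 0.0], [0.0, 0.0, -1.0]]
force: [-0.0, 0.5, -0.2]
grip_width: 0.085
finger_force: 0.0
```

```bash
cat >> h.py <<'E'
def look(n,sv=True):
    o=get_obs();im,d=read_camera('wrist')
    if sv: save(n,im)
    return o,im,d
def redmask(im):
    h=cv2.cvtColor(im,cv2.COLOR_RGB2HSV);H,S,V=h[...,0],h[...,1],h[...,2]
    return ((H<8)|(H>172))&(S>140)&(V>50)
E
python3 - <<'E'
from h import *
plan(.503,.031,.2,55.3)
o,im,d=look('w1')
m=redmask(im)&(d>0)
ys,xs=np.where(m)
P=np.array([xyz('wrist',u,v,d[v,u],o) for u,v in zip(xs[::3],ys[::3])])
print(len(P),np.percentile(P[:,2],[5,50,95]))
t=P[(P[:,2]>.098)&(P[:,2]<.13)];
if len(t): print('bar',t.mean(0),cv2.minAreaRect((t[:,:2]*1000).astype(np.float32)))
f=P[(P[:,2]>.074)&(P[:,2]<.095)];print('disc',cv2.minEnclosingCircle((f[:,:2]*1000).astype(np.float32)),len(f))
E
```

```text
at [0.4923 0.0255 0.2812] yaw 55.39 q6 -0.99 F [-0.   0.5 -0.2] w 0.085 t 1.7 MOVE [-0.0057  0.0106  0.0812] roll 0.09Traceback (most recent call last):
  File "<stdin>", line 6, in <module>
  File "h.py", line 15, in xyz
    d,c=ray(cam,u,v,o);return c+d*dep
        ~~~^^^^^^^^^^^
  File "h.py", line 4, in ray
    m=camera_model(cam)
ValueError: time passes only in moves, steps and waits
```

View pics/w1.png

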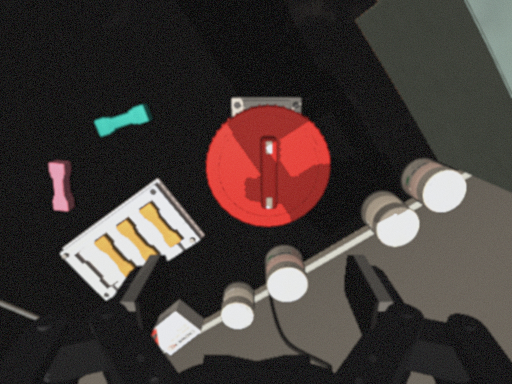

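The wrist picture shows the lid disc at (268,166) with its grip bar upright in the image at (269,172), so the yaw is about right.

```bash
python3 - <<'E'
s=open('h.py').read()
a=s.index('def ray');b=s.index('def onz')
s=s[:a]+'''CM={c:camera_model(c) for c in('wrist','top')}
def ray(cam,u,v,o=None):
    m=CM[cam]
    K=np.array([[m['fx'],0,m['cx']],[0,m['fy'],m['cy']],[0,0,1.]])
    uv=np.stack([np.atleast_1d(u),np.atleast_1d(v)],-1).astype(float)[:,None]
    p=cv2.undistortPoints(uv,K,np.array([m['k1'],0,0,0.]))[:,0]
    d=np.c_[p,np.ones(len(p))]
    if cam=='wrist':
        H=np.array(m['hand_eye']);R=np.array(o['orientation'])
        return d@(R@H[:3,:3]).T, R@H[:3,3]+np.array(o['ee_pos'])
    R=np.array(m['R']);return d@R, -R.T@np.array(m['t'])
'''+'''def onz(cam,u,v,z,o=None):
    d,c=ray(cam,u,v,o);return (c+d*((z-c[2])/d[:,2:])).squeeze()
def xyz(cam,u,v,dep,o=None):
    d,c=ray(cam,u,v,o);return (c+d*np.atleast_1d(dep)[:,None]).squeeze()
'''+s[s.index('def save'):]
s+='''
def rect(P):
    c,wh,a=cv2.minAreaRect((P[:,:2]*1000).astype(np.float32))
    if wh[0]<wh[1]: a+=90
    return np.round(c,1),np.round(wh,1),round((a+90)%180-90,1)
def lid(n,z0=.054,sv=False):
    o,im,d=look(n,sv);ys,xs=np.where(redmask(im)&(d>0))
    P=xyz('wrist',xs,ys,d[ys,xs],o);z=P[:,2]-z0
    print('zpct',np.percentile(P[:,2],[1,5,50,95,99]).round(4))
    for nm,lo,hi in(('bar',.047,.062),('top',.02,.038)):
        q=P[(z>lo)&(z<hi)]
        if len(q)>20: print(nm,len(q),q.mean(0).round(4),rect(q),'circ',np.round(cv2.minEnclosingCircle((q[:,:2]*1000).astype(np.float32))[0],1),np.median(q[:,2]).round(4))
'''
open('h.py','w').write(s)
E
python3 - <<'E'
from h import *
lid('w1')
plan(.503,.031,.2,55.3)
E
```

```text
zpct [-0.0009  0.0815  0.0839  0.1071  0.1084]
bar 1022 [0.5008 0.0349 0.107 ] (array([502.8,  33.6]), array([17.9, 76.6]), -33.4) circ [503.   33.9] 0.1073
top 10308 [0.4998 0.0352 0.0839] (array([569.3, -55.2]), array([139.6, 357.3]), -53.0) circ [550.  -70.8] 0.0839
at [0.4923 0.0258 0.2815] yaw 55.44 q6 -0.99 F [ 0.8 -0.2 -0.1] w 0.0848 t 1.8 MOVE [-0.0058  0.0104  0.0815] roll 0.14
```

Run:
```python
from h import *
plan(.503,.0338,.088,56.4)
```

```text
at [0.4923 0.0258 0.2815] yaw 55.44 q6 -0.99 F [ 0.8 -0.2 -0.1] w 0.0848 t 1.8 MOVE [-0.0042  0.0126  0.1935] roll -0.96
```

Call:
{"method": "send_rows", "body": {"series": [[[-0.004, 0.0126, 0.04, -1, 0.085], [-0.004, 0.0126, 0.08, -1, 0.085], [-0.004, 0.0126, 0.11, -1, 0.085], [-0.004, 0.0126, 0.14, -1, 0.085], [-0.004, 0.0126, 0.16, -1, 0.085], [-0.004, 0.0126, 0.175, -1, 0.085], [-0.004, 0.0126, 0.185, -1, 0.085], [-0.004, 0.0126, 0.194, -1, 0.085], [-0.004, 0.0126, 0.194, -1, 0.085], [-0.004, 0.0126, 0.194, -1, 0.085]]]}}

```text
time: 2.8
ee_pos: [0.5034, 0.0329, 0.0879]
orientation: [[-0.832, 0.554, 0.001], [0.554, 0.832, 0.0], [-0.001, 0.001, -1.0]]
force: [-0.8, -0.4, 0.4]
grip_width: 0.0852
finger_force: 0.0
```

Call:
{"method": "send_rows", "body": {"series": [[[0, 0, 0, 0, 0.06], [0, 0, 0, 0, 0.04], [0, 0, 0, 0, 0.02], [0, 0, 0, 0, 0.005], [0, 0, 0, 0, 0.005], [0, 0, 0, 0, 0.005], [0, 0, 0, 0, 0.005], [0, 0, 0, 0, 0.005], [0, 0, 0, 0, 0.005]]], "newtons": 60}}

```text
time: 3.7
ee_pos: [0.5032, 0.0328, 0.0876]
orientation: [[-0.832, 0.554, 0.0], [0.554, 0.832, 0.0], [-0.0, 0.0, -1.0]]
force: [-0.8, 1.2, 5.8]
grip_width: 0.0168
finger_force: 62.5
```

Run:
```python
from h import *
plan()
print(get_obs()['wrist_torque'],get_obs()['finger_force'])
```

```text
at [0.5032 0.0328 0.0876] yaw 56.34 q6 -0.99 F [-0.8  1.2  5.8] w 0.0168 t 3.7 MOVE [0. 0. 0.] roll 0
[ 0.04655397  0.25391523 -0.03432775] 62.52153754234314
```

Gripped. Now press.

Call:
{"method": "send_rows", "body": {"series": [[[0, 0, 0.002, 0, 0.005], [0, 0, 0.004, 0, 0.005], [0, 0, 0.006, 0, 0.005], [0, 0, 0.008, 0, 0.005], [0, 0, 0.008, 0, 0.005], [0, 0, 0.008, 0, 0.005]]]}}

```text
time: 4.3
ee_pos: [0.5033, 0.0328, 0.0808]
orientation: [[-0.832, 0.554, 0.001], [0.554, 0.832, 0.0], [-0.001, 0.001, -1.0]]
force: [-5.9, 0.4, 12.9]
grip_width: 0.0164
finger_force: 63.7
```

Call:
{"method": "send_rows", "body": {"series": [[[0, 0, 0.001, 0, 0.005], [0, 0, 0.0018, 0, 0.005], [0, 0, 0.0018, 0, 0.005], [0, 0, 0.0018, 0, 0.005]]]}}

```text
time: 4.7
ee_pos: [0.5033, 0.0328, 0.0792]
orientation: [[-0.832, 0.554, 0.001], [0.554, 0.832, 0.0], [-0.001, 0.001, -1.0]]
force: [-7.4, 0.8, 14.6]
grip_width: 0.0163
finger_force: 63.8
```

Call:
{"method": "send_rows", "body": {"series": [[[0, 0, 0.0004, -5, 0.005], [0, 0, 0.0004, -10, 0.005], [0, 0, 0.0004, -15, 0.005], [0, 0, 0.0004, -20, 0.005], [0, 0, 0.0004, -25, 0.005], [0, 0, 0.0004, -30, 0.005], [0, 0, 0.0004, -35, 0.005], [0, 0, 0.0004, -40, 0.005], [0, 0, 0.0004, -45, 0.005], [0, 0, 0.0004, -45, 0.005], [0, 0, 0.0004, -45, 0.005], [0, 0, 0.0004, -45, 0.005]]]}}

```text
time: 5.9
ee_pos: [0.5048, 0.0326, 0.0797]
orientation: [[-0.98, -0.197, 0.005], [-0.197, 0.98, -0.0], [-0.005, -0.001, -1.0]]
force: [-2.0, -0.3, 14.9]
grip_width: 0.0164
finger_force: 63.9
```

Run:
```python
from h import *
lid('w2',.046,True)
plan()
print(get_obs()['wrist_torque'])
```

```text
zpct [0.0002 0.0746 0.076  0.0999 0.101 ]
bar 4860 [0.499  0.0314 0.0993] (array([503.1,  34.2]), array([76.5, 42.3]), 29.1) circ [504.3  31.6] 0.0995
top 31624 [0.4815 0.0278 0.0759] (array([500.3,  32.4]), array([136.5, 132.4]), 61.8) circ [504.2  32.4] 0.0759
at [0.5048 0.0327 0.0797] yaw 101.35 q6 -1.78 F [-1.  -0.2 14.4] w 0.0169 t 5.95 MOVE [0. 0. 0.] roll 0
[0.10529242 0.34844171 0.05394049]
```

View pics/w2.png

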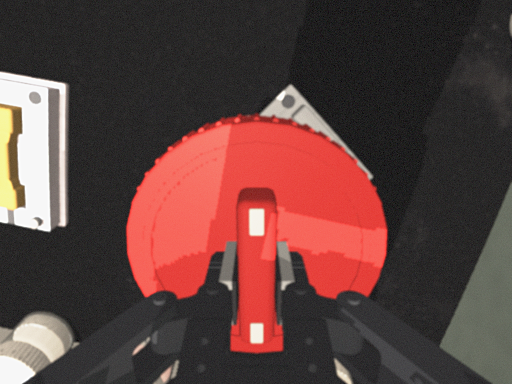

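The bar is still held at image (257,270), and the base plate corner is now about 45° to it, so the lid has turned. Lift.

Call:
{"method": "send_rows", "body": {"series": [[[0, 0, -0.005, 0, 0.005], [0, 0, -0.012, 0, 0.005], [0, 0, -0.02, 0, 0.005], [0, 0, -0.03, 0, 0.005], [0, 0, -0.05, 0, 0.005], [0, 0, -0.07, 0, 0.005], [0, 0, -0.1, 0, 0.005], [0, 0, -0.12, 0, 0.005], [0, 0, -0.12, 0, 0.005], [0, 0, -0.12, 0, 0.005]]]}}

```text
time: 6.95
ee_pos: [0.5027, 0.0327, 0.1961]
orientation: [[-0.98, -0.197, -0.001], [-0.197, 0.98, 0.0], [0.001, 0.0, -1.0]]
force: [0.4, 0.5, -2.5]
grip_width: 0.0165
finger_force: 61.8
```

Run:
```python
from h import *
lid('w3',.16)
plan(.48,-.39,.2,90)
plan(.48,-.39,.04,90)
```

```text
zpct [0.0005 0.1911 0.1925 0.2163 0.2174]
bar 4927 [0.4966 0.0314 0.2156] (array([501.7,  30.6]), array([42.3, 76.6]), -6.3) circ [502.   33.2] 0.2159
top 31697 [0.4792 0.0278 0.1923] (array([497.4,  30.6]), array([130.9, 135.7]), -40.0) circ [500.8  32.3] 0.1924
at [0.5024 0.0327 0.1953] yaw 101.34 q6 -1.78 F [ 0.4 -0.2 -2.4] w 0.0171 t 7.0 MOVE [ 0.1051 -0.4101 -0.0046] roll 11.34
at [0.5024 0.0327 0.1953] yaw 101.34 q6 -1.78 F [ 0.4 -0.2 -2.4] w 0.0171 t 7.0 MOVE [ 0.1046 -0.4102  0.1554] roll 11.34
```

Call:
{"method": "send_rows", "body": {"series": [[[0.01, -0.04, 0, 0, 0.005], [0.02, -0.08, 0, 0, 0.005], [0.03, -0.12, 0, 0, 0.005], [0.04, -0.16, 0, 0, 0.005], [0.05, -0.2, 0, 0, 0.005], [0.062, -0.24, 0.01, 0, 0.005], [0.072, -0.28, 0.02, 0, 0.005], [0.082, -0.32, 0.03, 0, 0.005], [0.093, -0.36, 0.04, 0, 0.005], [0.1, -0.39, 0.05, 0, 0.005], [0.105, -0.41, 0.06, 0, 0.005], [0.105, -0.41, 0.08, 0, 0.005]]], "newtons": 80}}

```text
time: 8.2
ee_pos: [0.4797, -0.3924, 0.1153]
orientation: [[-0.981, -0.194, -0.001], [-0.194, 0.981, 0.0], [0.001, 0.0, -1.0]]
force: [-0.7, 0.4, -0.7]
grip_width: 0.0162
finger_force: 82.8
```

Run:
```python
from h import *
lid('w4',.08)
plan(.48,-.39,.034,None)
```

```text
zpct [0.0002 0.1101 0.1116 0.1353 0.1366]
bar 4784 [ 0.4739 -0.3936  0.1347] (array([ 478.7, -394.5]), array([42. , 76.4]), -6.2) circ [ 479.2 -393. ] 0.135
top 31407 [ 0.4563 -0.3974  0.1114] (array([ 474.6, -392.6]), array([136.2, 131.9]), 62.0) circ [ 479.2 -392.8] 0.1114
at [ 0.4784 -0.3897  0.1102] yaw 101.22 q6 -2.51 F [-0.   0.1 -5.8] w 0.0164 t 8.25 MOVE [-0.0019 -0.0011  0.0762] roll 0
```

Lid still held. Lower.

Call:
{"method": "send_rows", "body": {"series": [[[0, 0, 0.02, 0, 0.005], [0, 0, 0.04, 0, 0.005], [0, 0, 0.055, 0, 0.005], [0, 0, 0.065, 0, 0.005], [0, 0, 0.07, 0, 0.005], [0, 0, 0.074, 0, 0.005], [0, 0, 0.075, 0, 0.005], [0, 0, 0.075, 0, 0.005]]]}}

```text
time: 9.05
ee_pos: [0.481, -0.3901, 0.0426]
orientation: [[-0.98, -0.197, 0.001], [-0.197, 0.98, -0.001], [-0.001, -0.001, -1.0]]
force: [0.5, -0.5, -0.2]
grip_width: 0.0162
finger_force: 82.8
```

Call:
{"method": "send_rows", "body": {"series": [[[0, 0, 0.003, 0, 0.005], [0, 0, 0.006, 0, 0.005], [0, 0, 0.006, 0, 0.005]]]}}

```text
time: 9.35
ee_pos: [0.4805, -0.3897, 0.0356]
orientation: [[-0.98, -0.197, -0.001], [-0.197, 0.98, 0.001], [0.0, 0.001, -1.0]]
force: [-0.1, -0.5, -1.7]
grip_width: 0.0162
finger_force: 82.8
```

Run:
```python
from h import *
lid('w5',.0,True)
plan()
```

```text
zpct [0.     0.0302 0.0318 0.0556 0.0567]
bar 4792 [ 0.4747 -0.3909  0.0549] (array([ 479.6, -391.9]), array([41.8, 76.9]), -5.8) circ [ 479.9 -389.5] 0.0552
top 31194 [ 0.4576 -0.3944  0.0316] (array([ 475.4, -389.7]), array([136.2, 131.8]), 61.9) circ [ 479.8 -389.9] 0.0317
at [ 0.4806 -0.3898  0.0358] yaw 101.34 q6 -2.51 F [ 0.  -0.3 -1.4] w 0.0162 t 9.4 MOVE [0. 0. 0.] roll 0
```

View pics/w5.png

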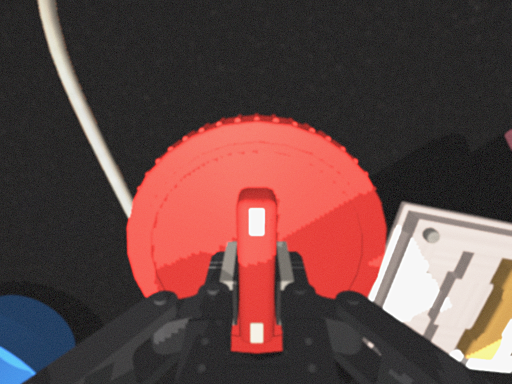

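The lid hangs clear of the mould (right, x > 375). The cable at (130,210) runs close to its left edge, so I shift 25 mm towards the robot before setting it down.

Call:
{"method": "send_rows", "body": {"series": [[[0, 0, -0.006, 0, 0.005], [0.012, 0, -0.006, 0, 0.005], [0.025, 0.002, -0.006, 0, 0.005], [0.025, 0.002, -0.002, 0, 0.005], [0.025, 0.002, 0.001, 0, 0.005], [0.025, 0.002, 0.0025, 0, 0.005], [0.025, 0.002, 0.0025, 0, 0.005], [0.025, 0.002, 0.0025, 0, 0.005]]]}}

```text
time: 10.2
ee_pos: [0.4561, -0.393, 0.0338]
orientation: [[-0.98, -0.197, 0.0], [-0.197, 0.98, -0.0], [-0.0, -0.0, -1.0]]
force: [-1.7, 0.1, 1.3]
grip_width: 0.0163
finger_force: 83.3
```

Call:
{"method": "send_rows", "body": {"series": [[[0, 0, 0, 0, 0.03], [0, 0, 0, 0, 0.06], [0, 0, 0, 0, 0.085], [0, 0, 0, 0, 0.085], [0, 0, 0, 0, 0.085], [0, 0, -0.04, 0, 0.085], [0, 0, -0.08, 0, 0.085], [0, 0, -0.12, 0, 0.085], [0, 0, -0.16, 0, 0.085], [0, 0, -0.2, 0, 0.085], [0, 0, -0.22, 0, 0.085], [0, 0, -0.22, 0, 0.085]]]}}

```text
time: 11.4
ee_pos: [0.4567, -0.3937, 0.258]
orientation: [[-0.98, -0.197, 0.005], [-0.197, 0.98, -0.005], [-0.004, -0.006, -1.0]]
force: [-0.7, 0.6, -0.8]
grip_width: 0.0848
finger_force: 0.0
```

```bash
cat >> h.py <<'E'
def bars(o,im,d,zlo=-.01,zhi=.1):
    h=cv2.cvtColor(im,cv2.COLOR_RGB2HSV)
    m=(h[...,0]>14)&(h[...,0]<36)&(h[...,1]>110)&(h[...,2]>60)&(d>0)
    n,l,s,c=cv2.connectedComponentsWithStats(m.astype(np.uint8))
    for i in range(1,n):
        if s[i,4]>80:
            ys,xs=np.where(l==i);P=xyz('wrist',xs,ys,d[ys,xs],o);z=np.percentile(P[:,2],75)
            q=P[abs(P[:,2]-z)<.005];print('bar px',c[i].round(),s[i,4],'top z',z.round(4),rect(q))
E
python3 - <<'E'
from h import *
lid('w6',.0)
plan(.497,-.185,.2,90)
E
```

```text
zpct [-0.0008  0.01    0.0299  0.0529  0.0543]
bar 840 [ 0.4538 -0.393   0.053 ] (array([ 455. , -392.6]), array([76.8, 17.6]), 11.0) circ [ 455.4 -394.1] 0.0532
top 9047 [ 0.4529 -0.3926  0.0299] (array([ 549.8, -255.4]), array([467.6, 197.5]), 65.8) circ [ 495.2 -230.8] 0.0299
at [ 0.4562 -0.3932  0.2549] yaw 101.34 q6 -2.54 F [ 0.6 -0.5 -1.1] w 0.085 t 11.45 MOVE [-0.0809  0.1962  0.0546] roll 11.34
```

Call:
{"method": "send_rows", "body": {"series": [[[-0.016, 0.04, 0, 2, 0.085], [-0.032, 0.08, 0, 4, 0.085], [-0.05, 0.12, 0.01, 6, 0.085], [-0.065, 0.16, 0.03, 8, 0.085], [-0.08, 0.196, 0.04, 10, 0.085], [-0.08, 0.196, 0.04, 11.3, 0.085], [-0.08, 0.196, 0.04, 11.3, 0.085], [-0.08, 0.196, 0.04, 11.3, 0.085]]]}}

```text
time: 12.25
ee_pos: [0.4954, -0.1857, 0.2129]
orientation: [[-1.0, -0.0, -0.001], [-0.0, 1.0, 0.0], [0.001, 0.0, -1.0]]
force: [0.6, -0.4, -0.1]
grip_width: 0.0847
finger_force: 0.0
```

Run:
```python
from h import *
o,im,d=look('w7');bars(o,im,d)
plan()
```

```text
bar px [215. 168.] 1007 top z 0.0291 (array([ 497.4, -230.1]), array([69.2, 21.1]), 0.1)
bar px [256. 169.] 986 top z 0.0292 (array([ 497.7, -186.6]), array([69.4, 20.1]), 0.5)
bar px [296. 168.] 1016 top z 0.0292 (array([ 497.6, -142.9]), array([69.3, 20.9]), 0.2)
at [ 0.4955 -0.186   0.2132] yaw 89.99 q6 -2.0 F [ 0.9 -0.4 -0.6] w 0.0853 t 12.3 MOVE [0. 0. 0.] roll 0
```

View pics/w7.png

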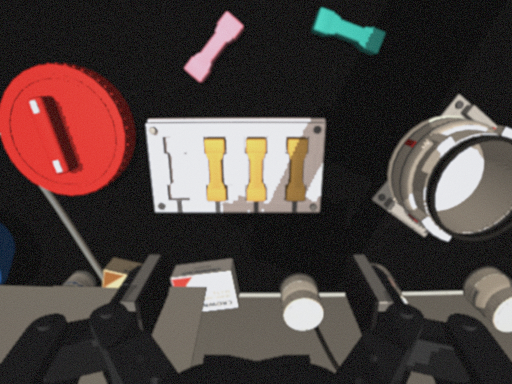

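The picture shows three yellow bars at (215,168), (256,169) and (296,168). The lid lies flat at (66,130), and the open tub is at (475,180). Fetch the bar nearest the tub first.

Run:
```python
from h import *
plan(.4976,-.1429,.022,90)
```

```text
at [ 0.4955 -0.186   0.2132] yaw 89.99 q6 -2.0 F [ 0.9 -0.4 -0.6] w 0.0853 t 12.3 MOVE [-0.0022  0.0431  0.1912] roll -0.01
```

Call:
{"method": "send_rows", "body": {"series": [[[-0.002, 0.043, 0.04, 0, 0.03], [-0.002, 0.043, 0.08, 0, 0.03], [-0.002, 0.043, 0.12, 0, 0.03], [-0.002, 0.043, 0.15, 0, 0.03], [-0.002, 0.043, 0.17, 0, 0.03], [-0.002, 0.043, 0.183, 0, 0.03], [-0.002, 0.043, 0.19, 0, 0.03], [-0.002, 0.043, 0.191, 0, 0.03], [-0.002, 0.043, 0.191, 0, 0.005], [-0.002, 0.043, 0.191, 0, 0.005], [-0.002, 0.043, 0.191, 0, 0.005], [-0.002, 0.043, 0.191, 0, 0.005]]], "newtons": 60}}

```text
time: 13.5
ee_pos: [0.4985, -0.1423, 0.0238]
orientation: [[-1.0, -0.001, 0.002], [-0.001, 1.0, -0.001], [-0.002, -0.001, -1.0]]
force: [-1.2, -0.6, 6.9]
grip_width: 0.0112
finger_force: 59.4
```

Call:
{"method": "send_rows", "body": {"series": [[[0, 0, 0, 0, 0.005], [0, 0, -0.01, 0, 0.005], [0, 0, -0.03, 0, 0.005], [0, 0, -0.06, 0, 0.005], [0, 0, -0.1, 0, 0.005], [0, 0, -0.13, 0, 0.005], [0, 0, -0.13, 0, 0.005]]]}}

```text
time: 14.2
ee_pos: [0.4998, -0.1426, 0.1582]
orientation: [[-1.0, -0.001, 0.009], [-0.001, 1.0, -0.003], [-0.009, -0.003, -1.0]]
force: [1.0, 0.1, -1.7]
grip_width: 0.0118
finger_force: 58.7
```

```bash
cat >> h.py <<'E'
def rim(o,im,d):
    ys,xs=np.where(d>0);P=xyz('wrist',xs,ys,d[ys,xs],o)
    g=im[ys,xs].max(1)
    k=(abs(P[:,2]-.081)<.004)&(np.hypot(P[:,0]-.5035,P[:,1]-.033)<.075)&(g<90)
    q=P[k][:,:2];A=np.c_[2*q,np.ones(len(q))]
    for _ in range(4):
        s=np.linalg.lstsq(np.c_[2*q,np.ones(len(q))],(q**2).sum(1),rcond=None)[0];r=np.sqrt(s[2]+s[0]**2+s[1]**2)
        e=abs(np.hypot(*(q-s[:2]).T)-r);q=q[e<max(.004,np.percentile(e,80))]
    print('rim',len(q),s[:2].round(4),r.round(4),q.min(0).round(3),q.max(0).round(3))
E
python3 - <<'E'
from h import *
plan(.5035,.015,.15,90)
o,im,d=look('w8',False);rim(o,im,d)
E
```

```text
at [ 0.4998 -0.1426  0.1582] yaw 90.05 q6 -1.92 F [ 1.   0.1 -1.7] w 0.0118 t 14.2 MOVE [-0.0038  0.1576  0.0077] roll 0.05
rim 1675 [0.503  0.0312] 0.0509 [ 0.45  -0.022] [0.558 0.069]
```

Call:
{"method": "send_rows", "body": {"series": [[[-0.001, 0.04, 0, 0, 0.005], [-0.002, 0.08, 0, 0, 0.005], [-0.003, 0.12, 0, 0, 0.005], [-0.0035, 0.156, 0, 0, 0.005], [-0.0035, 0.156, 0, 0, 0.005], [-0.0035, 0.156, 0.03, 0, 0.005], [-0.0035, 0.156, 0.06, 0, 0.005], [-0.0035, 0.156, 0.06, 0, 0.005]]]}}

```text
time: 15.05
ee_pos: [0.4983, 0.0139, 0.0874]
orientation: [[-1.0, -0.001, -0.008], [-0.001, 1.0, 0.001], [0.008, 0.001, -1.0]]
force: [-0.0, 1.1, -1.7]
grip_width: 0.0117
finger_force: 58.9
```

Run:
```python
from h import *
plan(.503,.014,.020,90)
o,im,d=look('w9',True);rim(o,im,d);bars(o,im,d)
```

```text
at [0.4983 0.0139 0.0874] yaw 90.03 q6 -1.62 F [-0.   1.1 -1.7] w 0.0117 t 15.05 MOVE [-0.0052  0.      0.0674] roll 0.03
rim 3732 [0.5025 0.0324] 0.0506 [ 0.45  -0.021] [0.555 0.086]
bar px [256. 245.] 4053 top z 0.0928 (array([497.6,  13.9]), array([69.8, 20.8]), 0.6)
bar px [  5. 240.] 336 top z 0.0281 (array([ 521.2, -177.3]), array([ 6.9, 22.6]), -4.6)
```

View pics/w9.png

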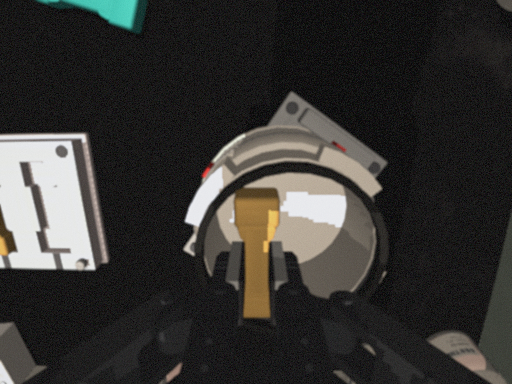

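The picture shows the bar held over the tub opening at (257,250), left of centre as meant. Lower and release it.

Call:
{"method": "send_rows", "body": {"series": [[[-0.002, 0, 0.02, 0, 0.005], [-0.002, 0, 0.04, 0, 0.005], [-0.002, 0, 0.055, 0, 0.005], [-0.002, 0, 0.063, 0, 0.005], [-0.002, 0, 0.067, 0, 0.005], [-0.002, 0, 0.067, 0, 0.005], [-0.002, 0, 0.067, 0, 0.02], [-0.002, 0, 0.067, 0, 0.02], [-0.002, 0, 0.067, 0, 0.02], [-0.002, 0, 0.04, 0, 0.02], [-0.002, 0, 0, 0, 0.02], [-0.002, 0, -0.03, 0, 0.02]]]}}

```text
time: 16.3
ee_pos: [0.5039, 0.0138, 0.1264]
orientation: [[-1.0, -0.001, 0.003], [-0.001, 1.0, -0.0], [-0.003, -0.0, -1.0]]
force: [0.2, -0.8, 0.5]
grip_width: 0.0201
finger_force: 0.0
```

Run:
```python
from h import *
o,im,d=look('w10');bars(o,im,d)
plan(.498,-.1866,.022,90)
```

```text
bar px [ 21. 184.] 1939 top z 0.029 (array([ 497.7, -184.9]), array([22.2, 69.3]), -0.5)
bar px [259. 190.] 1589 top z 0.0242 (array([503.6,  15.4]), array([69.3, 20.2]), 0.3)
at [0.5063 0.0137 0.1318] yaw 90.03 q6 -1.62 F [0.8 0.3 4.8] w 0.0205 t 16.35 MOVE [ 0.0096 -0.2002  0.1098] roll 0.03
```

Call:
{"method": "send_rows", "body": {"series": [[[0.001, -0.04, -0.02, 0, 0.03], [0.002, -0.08, -0.02, 0, 0.03], [0.003, -0.12, -0.02, 0, 0.03], [0.004, -0.16, -0.02, 0, 0.03], [0.005, -0.19, -0.02, 0, 0.03], [0.005, -0.2, -0.02, 0, 0.03], [0.005, -0.2, -0.02, 0, 0.03], [0.005, -0.2, -0.02, 0, 0.03], [0.005, -0.2, -0.02, 0, 0.03], [0.005, -0.2, -0.02, 0, 0.03]]]}}

```text
time: 17.35
ee_pos: [0.4985, -0.1848, 0.1428]
orientation: [[-1.0, -0.002, 0.0], [-0.002, 1.0, 0.0], [-0.0, 0.0, -1.0]]
force: [0.7, -0.5, 0.8]
grip_width: 0.0296
finger_force: 0.0
```

Run:
```python
from h import *
o,im,d=look('w11');bars(o,im,d)
plan(.498,-.1866,.023,90)
```

```text
bar px [204. 185.] 1603 top z 0.0292 (array([ 497.6, -229.9]), array([21.5, 69.8]), -0.3)
bar px [255. 185.] 1589 top z 0.0292 (array([ 497.7, -186.5]), array([69.4, 21.1]), 0.3)
at [ 0.4984 -0.185   0.1427] yaw 90.12 q6 -2.0 F [-0.4 -0.2 -0.3] w 0.0298 t 17.4 MOVE [ 0.0005 -0.0016  0.1197] roll 0.12
```

Call:
{"method": "send_rows", "body": {"series": [[[0.0005, -0.0016, 0.04, 0, 0.03], [0.0005, -0.0016, 0.075, 0, 0.03], [0.0005, -0.0016, 0.1, 0, 0.03], [0.0005, -0.0016, 0.113, 0, 0.03], [0.0005, -0.0016, 0.12, 0, 0.03], [0.0005, -0.0016, 0.12, 0, 0.03], [0.0005, -0.0016, 0.12, 0, 0.005], [0.0005, -0.0016, 0.12, 0, 0.005], [0.0005, -0.0016, 0.12, 0, 0.005], [0.0005, -0.0016, 0.12, 0, 0.005], [0.0005, -0.0016, 0.12, 0, 0.005]]]}}

```text
time: 18.5
ee_pos: [0.4987, -0.1879, 0.0243]
orientation: [[-1.0, -0.001, 0.003], [-0.001, 1.0, -0.001], [-0.003, -0.001, -1.0]]
force: [-0.6, 2.1, 6.1]
grip_width: 0.0115
finger_force: 59.1
```

Call:
{"method": "send_rows", "body": {"series": [[[0, 0, -0.01, 0, 0.005], [0, 0, -0.03, 0, 0.005], [0, 0, -0.06, 0, 0.005], [0, 0, -0.1, 0, 0.005], [0, 0, -0.12, 0, 0.005], [-0.002, 0.04, -0.12, 0, 0.005], [-0.003, 0.08, -0.12, 0, 0.005], [-0.004, 0.12, -0.12, 0, 0.005], [-0.005, 0.16, -0.12, 0, 0.005], [-0.005, 0.2, -0.12, 0, 0.005], [-0.005, 0.236, -0.12, 0, 0.005], [-0.005, 0.236, -0.12, 0, 0.005]]]}}

```text
time: 19.7
ee_pos: [0.5022, 0.052, 0.1431]
orientation: [[-1.0, -0.005, 0.0], [-0.005, 1.0, 0.001], [-0.0, 0.001, -1.0]]
force: [-0.2, 0.2, -1.5]
grip_width: 0.0115
finger_force: 58.9
```

Call:
{"method": "send_rows", "body": {"series": [[[0, 0, 0.03, 0, 0.005], [0, 0, 0.05, 0, 0.005], [0, 0, 0.055, 0, 0.005], [0, 0, 0.055, 0, 0.005], [0, 0, 0.055, 0, 0.005], [0, 0, 0.055, 0, 0.005]]]}}

```text
time: 20.3
ee_pos: [0.5034, 0.0482, 0.0891]
orientation: [[-1.0, -0.0, 0.002], [-0.0, 1.0, 0.0], [-0.002, 0.0, -1.0]]
force: [-0.2, -0.7, -1.9]
grip_width: 0.0115
finger_force: 58.9
```

Run:
```python
from h import *
o,im,d=look('w12');bars(o,im,d)
plan(.503,.0505,.022,90)
```

```text
bar px [212. 206.] 2217 top z 0.0242 (array([503.5,  15.8]), array([21.3, 69.6]), -0.3)
bar px [256. 245.] 4030 top z 0.0939 (array([502.3,  48.6]), array([69.7, 20.8]), 1.5)
at [0.5033 0.0483 0.0889] yaw 90.03 q6 -1.55 F [ 0.5 -1.4 -1.7] w 0.0116 t 20.35 MOVE [0.0004 0.0022 0.0669] roll 0.03
```

Call:
{"method": "send_rows", "body": {"series": [[[0, 0.0025, 0.02, 0, 0.005], [0, 0.0025, 0.04, 0, 0.005], [0, 0.0025, 0.055, 0, 0.005], [0, 0.0025, 0.063, 0, 0.005], [0, 0.0025, 0.068, 0, 0.005], [0, 0.0025, 0.068, 0, 0.005], [0, 0.0025, 0.068, 0, 0.02], [0, 0.0025, 0.068, 0, 0.02], [0, 0.0025, 0.068, 0, 0.02], [0, 0.0025, 0.04, 0, 0.02], [0, 0.0025, 0, 0, 0.02], [0, 0.0025, -0.04, 0, 0.02]]]}}

```text
time: 21.55
ee_pos: [0.5026, 0.0507, 0.1298]
orientation: [[-1.0, -0.0, 0.001], [-0.0, 1.0, 0.0], [-0.001, 0.0, -1.0]]
force: [0.4, -0.5, -0.3]
grip_width: 0.0198
finger_force: 0.0
```

Call:
{"method": "send_rows", "body": {"series": [[[0, -0.04, -0.02, 0, 0.03], [0.001, -0.08, -0.02, 0, 0.03], [0.002, -0.12, -0.02, 0, 0.03], [0.003, -0.16, -0.02, 0, 0.03], [0.004, -0.2, -0.02, 0, 0.03], [0.005, -0.24, -0.02, 0, 0.03], [0.005, -0.27, -0.02, 0, 0.03], [0.005, -0.281, -0.02, 0, 0.03], [0.005, -0.281, -0.02, 0, 0.03], [0.005, -0.281, -0.02, 0, 0.03], [0.005, -0.281, -0.02, 0, 0.03], [0.005, -0.281, -0.02, 0, 0.03]]]}}

```text
time: 22.75
ee_pos: [0.4981, -0.2289, 0.1478]
orientation: [[-1.0, -0.002, 0.0], [-0.002, 1.0, 0.0], [-0.0, 0.0, -1.0]]
force: [-0.1, 0.4, 0.4]
grip_width: 0.0298
finger_force: 0.0
```

Run:
```python
from h import *
o,im,d=look('w13');bars(o,im,d)
plan(.498,-.2301,.023,90)
```

```text
bar px [255. 183.] 1528 top z 0.0292 (array([ 497.7, -230.7]), array([69.5, 21.4]), 0.1)
at [ 0.498  -0.2291  0.1477] yaw 90.12 q6 -2.07 F [ 0.3 -0.8 -0.4] w 0.03 t 22.8 MOVE [ 0.     -0.001   0.1247] roll 0.12
```

Call:
{"method": "send_rows", "body": {"series": [[[0, -0.0015, 0.04, 0, 0.03], [0, -0.0015, 0.08, 0, 0.03], [0, -0.0015, 0.105, 0, 0.03], [0, -0.0015, 0.118, 0, 0.03], [0, -0.0015, 0.125, 0, 0.03], [0, -0.0015, 0.125, 0, 0.03], [0, -0.0015, 0.125, 0, 0.005], [0, -0.0015, 0.125, 0, 0.005], [0, -0.0015, 0.125, 0, 0.005], [0, -0.0015, 0.125, 0, 0.005], [0, -0.0015, 0.125, 0, 0.005]]]}}

```text
time: 23.9
ee_pos: [0.4988, -0.2319, 0.0244]
orientation: [[-1.0, -0.001, 0.003], [-0.001, 1.0, -0.001], [-0.003, -0.001, -1.0]]
force: [-1.3, 1.6, 6.4]
grip_width: 0.0114
finger_force: 59.1
```

Call:
{"method": "send_rows", "body": {"series": [[[0, 0, -0.01, 0, 0.005], [0, 0, -0.03, 0, 0.005], [0, 0, -0.06, 0, 0.005], [0, 0, -0.1, 0, 0.005], [0, 0, -0.13, 0, 0.005], [0, 0.04, -0.13, 8, 0.005], [-0.001, 0.08, -0.13, 16, 0.005], [-0.002, 0.12, -0.13, 24, 0.005], [-0.003, 0.16, -0.13, 32, 0.005], [-0.005, 0.2, -0.13, 40, 0.005], [-0.005, 0.24, -0.13, 48, 0.005], [-0.005, 0.262, -0.13, 56, 0.005]]]}}

```text
time: 25.1
ee_pos: [0.5022, 0.033, 0.1532]
orientation: [[-0.557, 0.831, 0.0], [0.831, 0.557, 0.0], [0.0, 0.001, -1.0]]
force: [0.1, -0.7, -2.1]
grip_width: 0.0117
finger_force: 58.9
```

Call:
{"method": "send_rows", "body": {"series": [[[0, 0, 0, 8, 0.005], [0, 0, 0, 16, 0.005], [0, 0, 0, 24, 0.005], [0, 0, 0, 32, 0.005], [0, 0, 0, 34, 0.005], [0, 0, 0.03, 34, 0.005], [0, 0, 0.04, 34, 0.005], [0, 0, 0.04, 34, 0.005], [0, 0, 0.04, 34, 0.005], [0, 0, 0.04, 34, 0.005]]]}}

```text
time: 26.1
ee_pos: [0.5032, 0.0304, 0.1139]
orientation: [[-0.001, 1.0, 0.002], [1.0, 0.001, 0.0], [0.0, 0.002, -1.0]]
force: [-0.2, 0.5, -1.1]
grip_width: 0.0113
finger_force: 58.9
```

Run:
```python
from h import *
o,im,d=look('w14');bars(o,im,d)
plan(.5028,.0324,.039,0)
```

```text
bar px [258. 173.] 2127 top z 0.024 (array([504.1,  49. ]), array([21.3, 68.2]), -0.1)
bar px [257. 238.] 5176 top z 0.1184 (array([502.8,  30.4]), array([22.1, 69.8]), -89.2)
at [0.5032 0.0304 0.1139] yaw 0.04 q6 -0.01 F [-0.7  0.8 -1.4] w 0.0114 t 26.15 MOVE [ 0.002  -0.0006  0.0749] roll 0.04
```

View pics/w14.png

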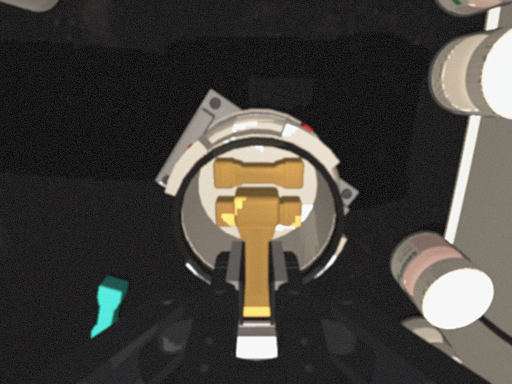

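The picture shows two bars lying in the tub at (258,173) and (258,210), with the third held across them at (257,240). Lower it onto them.

Call:
{"method": "send_rows", "body": {"series": [[[0.002, 0, 0.03, 0, 0.005], [0.002, 0, 0.05, 0, 0.005], [0.002, 0, 0.065, 0, 0.005], [0.002, 0, 0.072, 0, 0.005], [0.002, 0, 0.075, 0, 0.005], [0.002, 0, 0.075, 0, 0.005], [0.002, 0, 0.075, 0, 0.02], [0.002, 0, 0.075, 0, 0.02], [0.002, 0, 0.075, 0, 0.02], [0.002, 0, 0.05, 0, 0.02], [0.002, 0, 0.01, 0, 0.02], [0.002, 0, -0.03, 0, 0.02]]]}}

```text
time: 27.35
ee_pos: [0.5022, 0.0325, 0.1438]
orientation: [[-0.001, 1.0, -0.001], [1.0, 0.001, 0.0], [0.0, -0.001, -1.0]]
force: [0.0, -0.3, 0.3]
grip_width: 0.0196
finger_force: 0.0
```

Call:
{"method": "send_rows", "body": {"series": [[[0, 0, -0.04, 0, 0.085], [0, 0, -0.08, 0, 0.085], [0, 0, -0.1, 0, 0.085], [0, 0, -0.1, 0, 0.085], [0, 0, -0.1, 0, 0.085], [0, 0, -0.1, 0, 0.085]]]}}

```text
time: 27.95
ee_pos: [0.502, 0.0324, 0.2408]
orientation: [[-0.001, 1.0, -0.003], [1.0, 0.001, 0.0], [0.0, -0.003, -1.0]]
force: [0.3, -0.5, 0.8]
grip_width: 0.085
finger_force: 0.0
```

Run:
```python
from h import *
o,im,d=look('w15');bars(o,im,d);rim(o,im,d)
plan(.4552,-.393,.24,101.3)
im,d=read_camera('top');save('top1',im)
```

```text
bar px [259. 161.] 2302 top z 0.0414 (array([503. ,  32.3]), array([69.4, 20.9]), 89.6)
rim 1281 [0.5037 0.0335] 0.0507 [ 0.451 -0.02 ] [0.556 0.086]
at [0.502  0.0325 0.2407] yaw 0.04 q6 -0.01 F [-0.1  0.5  0.5] w 0.0846 t 28.0 MOVE [-0.4254 -0.0471  0.0008] roll -101.26
```

View pics/w15.png

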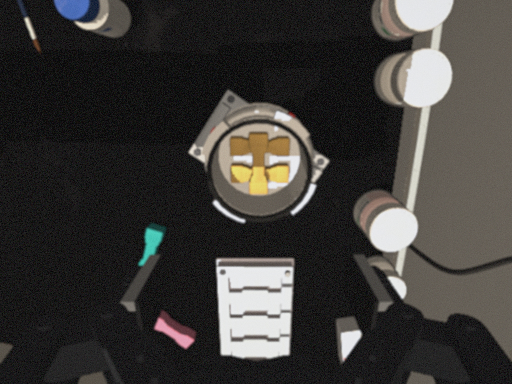

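View pics/top1.png

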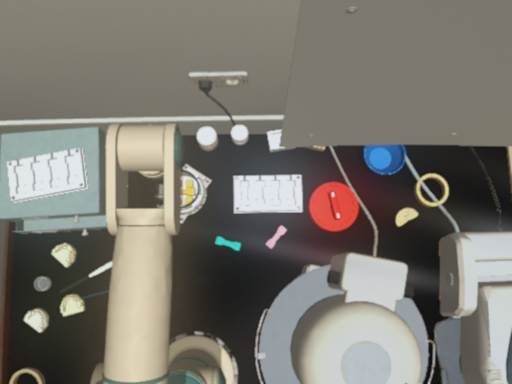

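All three bars lie crossed in the tub at about (260,160) of the wrist picture. The mould is empty in both views, and no other yellow bar is to be seen. The lid is at (334,206) in the top view; fetch it.

Call:
{"method": "send_rows", "body": {"series": [[[-0.04, -0.005, 0, -8.5, 0.085], [-0.08, -0.01, 0, -17, 0.085], [-0.12, -0.015, 0, -25.5, 0.085], [-0.16, -0.02, 0, -34, 0.085], [-0.2, -0.025, 0, -42.5, 0.085], [-0.24, -0.03, 0, -51, 0.085], [-0.28, -0.035, 0, -59.5, 0.085], [-0.32, -0.04, 0, -68, 0.085], [-0.36, -0.045, 0, -76.5, 0.085], [-0.4, -0.047, 0, -85, 0.085], [-0.425, -0.047, 0, -93.5, 0.085], [-0.425, -0.047, 0, -101.3, 0.085]]]}}

```text
time: 29.25
ee_pos: [0.4546, -0.3953, 0.2403]
orientation: [[-0.985, -0.175, -0.003], [-0.175, 0.985, 0.002], [0.002, 0.002, -1.0]]
force: [0.0, -0.0, -0.2]
grip_width: 0.085
finger_force: 0.0
```

Call:
{"method": "send_rows", "body": {"series": [[[0, 0, 0, 0, 0.085], [0, 0, 0, 0, 0.085], [0, 0, 0, 0, 0.085]]]}}

```text
time: 29.55
ee_pos: [0.456, -0.392, 0.2424]
orientation: [[-0.985, -0.17, -0.0], [-0.17, 0.985, 0.0], [0.0, 0.0, -1.0]]
force: [-0.4, -0.4, 0.3]
grip_width: 0.0846
finger_force: 0.0
```

Run:
```python
from h import *
lid('w16',0)
plan(.4552,-.393,.034,101.0)
```

```text
zpct [-0.0007  0.0211  0.03    0.053   0.0544]
bar 917 [ 0.4533 -0.3932  0.0531] (array([ 455.4, -392.9]), array([77.1, 17.9]), 11.5) circ [ 455.3 -391.9] 0.0534
top 9757 [ 0.453  -0.3927  0.0299] (array([ 503. , -339.5]), array([281.6, 138.9]), 48.0) circ [ 522.2 -355.6] 0.0299
at [ 0.4561 -0.392   0.2426] yaw 99.84 q6 -2.51 F [-0.1 -0.6  0.1] w 0.0847 t 29.6 MOVE [ 0.001  -0.0009  0.2086] roll -1.16
```

Call:
{"method": "send_rows", "body": {"series": [[[0.001, -0.001, 0.04, -1.5, 0.085], [0.001, -0.001, 0.08, -1.5, 0.085], [0.001, -0.001, 0.12, -1.5, 0.085], [0.001, -0.001, 0.155, -1.5, 0.085], [0.001, -0.001, 0.18, -1.5, 0.085], [0.001, -0.001, 0.195, -1.5, 0.085], [0.001, -0.001, 0.203, -1.5, 0.085], [0.001, -0.001, 0.208, -1.5, 0.085], [0.001, -0.001, 0.208, -1.5, 0.05], [0.001, -0.001, 0.208, -1.5, 0.02], [0.001, -0.001, 0.208, -1.5, 0.005], [0.001, -0.001, 0.208, -1.5, 0.005]]], "newtons": 80}}

```text
time: 30.8
ee_pos: [0.4554, -0.394, 0.0354]
orientation: [[-0.98, -0.198, 0.001], [-0.198, 0.98, -0.001], [-0.001, -0.001, -1.0]]
force: [-0.7, 0.4, -0.0]
grip_width: 0.0277
finger_force: 0.0
```

Call:
{"method": "send_rows", "body": {"series": [[[0, 0, 0, 0, 0.005], [0, 0, 0, 0, 0.005], [0, 0, 0, 0, 0.005], [0, 0, 0, 0, 0.005], [0, 0, -0.02, 0, 0.005], [0, 0, -0.05, 0, 0.005], [0, 0, -0.09, 0, 0.005], [0, 0, -0.13, 0, 0.005], [0, 0, -0.15, 0, 0.005], [0, 0, -0.15, 0, 0.005]]]}}

```text
time: 31.8
ee_pos: [0.456, -0.3946, 0.188]
orientation: [[-0.98, -0.198, 0.004], [-0.198, 0.98, -0.004], [-0.003, -0.005, -1.0]]
force: [0.4, -0.4, -1.5]
grip_width: 0.016
finger_force: 80.0
```

Run:
```python
from h import *
lid('w17',.15)
plan(.5032,.033,.19,101.3)
```

```text
zpct [0.0009 0.1809 0.1825 0.2064 0.2077]
bar 4709 [ 0.451  -0.3955  0.2056] (array([ 455.9, -396.8]), array([41.7, 76.8]), -5.0) circ [ 456.5 -394. ] 0.206
top 30835 [ 0.4333 -0.3995  0.1823] (array([ 451.7, -394.4]), array([136.1, 131.3]), 62.7) circ [ 455.7 -395.3] 0.1824
at [ 0.4553 -0.3939  0.1849] yaw 101.43 q6 -2.54 F [ 0.1 -0.6 -2.1] w 0.0162 t 31.85 MOVE [-0.1316  0.409  -0.0054] roll 0.13
```

Call:
{"method": "send_rows", "body": {"series": [[[-0.012, 0.035, 0, 0, 0.005], [-0.025, 0.075, 0, 0, 0.005], [-0.037, 0.115, 0, 0, 0.005], [-0.05, 0.155, 0, 0, 0.005], [-0.063, 0.195, 0, 0, 0.005], [-0.076, 0.235, 0, 0, 0.005], [-0.089, 0.275, 0, 0, 0.005], [-0.102, 0.315, 0, 0, 0.005], [-0.115, 0.355, 0, 0, 0.005], [-0.125, 0.39, 0, 0, 0.005], [-0.131, 0.409, 0, 0, 0.005], [-0.131, 0.409, 0, 0, 0.005]]]}}

```text
time: 33.05
ee_pos: [0.5013, 0.0354, 0.1816]
orientation: [[-0.979, -0.202, -0.005], [-0.202, 0.979, 0.001], [0.005, 0.002, -1.0]]
force: [0.5, -0.7, -1.4]
grip_width: 0.0158
finger_force: 80.0
```

Call:
{"method": "send_rows", "body": {"series": [[[0, 0, 0.02, 0, 0.005], [0, 0, 0.04, 0, 0.005], [0, 0, 0.05, 0, 0.005], [0, 0, 0.05, 0, 0.005], [0, 0, 0.05, 0, 0.005], [0, 0, 0.05, 0, 0.005]]]}}

```text
time: 33.65
ee_pos: [0.503, 0.0329, 0.1356]
orientation: [[-0.98, -0.198, 0.002], [-0.198, 0.98, 0.0], [-0.002, -0.0, -1.0]]
force: [0.3, 0.6, -1.4]
grip_width: 0.0161
finger_force: 80.0
```

Run:
```python
from h import *
lid('w18',.1,True)
plan(.5033,.033,.092,101.3)
```

```text
zpct [0.0006 0.1287 0.1302 0.154  0.1553]
bar 4692 [0.4983 0.0319 0.1534] (array([502.9,  30.7]), array([41.8, 76.8]), -5.1) circ [503.1  33.6] 0.1537
top 30936 [0.4804 0.0281 0.13  ] (array([498.6,  33.3]), array([136.4, 131. ]), 62.1) circ [502.6  32.3] 0.1301
at [0.503  0.0329 0.1356] yaw 101.41 q6 -1.78 F [ 0.7  0.  -2.1] w 0.0158 t 33.7 MOVE [-0.0002  0.      0.0436] roll 0.11
```

View pics/w18.png

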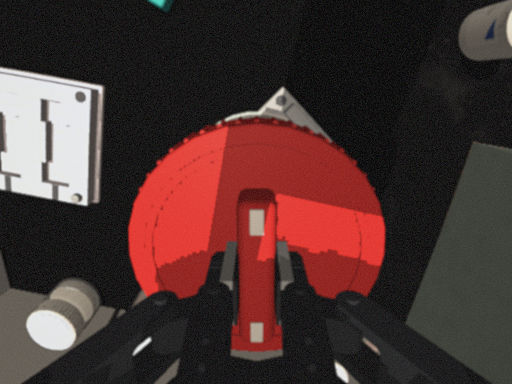

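The lid is held level and centred over the tub, with the base plate corner at (280,95), 45° off as it was when it came free. Lower it to the ring.

Call:
{"method": "send_rows", "body": {"series": [[[0, 0, 0.015, 0, 0.005], [0, 0, 0.03, 0, 0.005], [0, 0, 0.038, 0, 0.005], [0, 0, 0.042, 0, 0.005], [0, 0, 0.045, 0, 0.005], [0, 0, 0.045, 0, 0.005], [0, 0, 0.045, 0, 0.005]]]}}

```text
time: 34.4
ee_pos: [0.5029, 0.0331, 0.0909]
orientation: [[-0.98, -0.198, 0.002], [-0.198, 0.98, 0.0], [-0.001, -0.0, -1.0]]
force: [-3.2, -0.9, 5.3]
grip_width: 0.0163
finger_force: 80.7
```

Call:
{"method": "send_rows", "body": {"series": [[[0, 0, 0.003, 0, 0.005], [0, 0, 0.006, 0, 0.005], [0, 0, 0.009, 0, 0.005], [0, 0, 0.009, 0, 0.005], [0, 0, 0.009, 0, 0.005]]]}}

```text
time: 34.9
ee_pos: [0.5033, 0.0331, 0.083]
orientation: [[-0.98, -0.198, 0.003], [-0.198, 0.98, 0.0], [-0.002, -0.0, -1.0]]
force: [-6.9, -0.6, 12.6]
grip_width: 0.0162
finger_force: 81.8
```

Call:
{"method": "send_rows", "body": {"series": [[[0, 0, 0.001, 0, 0.005], [0, 0, 0.0022, 0, 0.005], [0, 0, 0.0022, 0, 0.005], [0, 0, 0.0022, 0, 0.005]]]}}

```text
time: 35.3
ee_pos: [0.5033, 0.0331, 0.0811]
orientation: [[-0.98, -0.198, 0.003], [-0.198, 0.98, 0.0], [-0.003, -0.0, -1.0]]
force: [-7.6, 0.0, 14.5]
grip_width: 0.0159
finger_force: 82.1
```

Call:
{"method": "send_rows", "body": {"series": [[[0, 0, 0.0003, 5, 0.005], [0, 0, 0.0003, 10, 0.005], [0, 0, 0.0003, 15, 0.005], [0, 0, 0.0003, 20, 0.005], [0, 0, 0.0003, 25, 0.005], [0, 0, 0.0003, 30, 0.005], [0, 0, 0.0003, 35, 0.005], [0, 0, 0.0003, 40, 0.005], [0, 0, 0.0003, 45, 0.005], [0, 0, 0.0003, 46, 0.005], [0, 0, 0.0003, 46, 0.005], [0, 0, 0.0003, 46, 0.005]]]}}

```text
time: 36.5
ee_pos: [0.505, 0.0331, 0.0818]
orientation: [[-0.824, 0.567, 0.007], [0.567, 0.824, -0.0], [-0.006, 0.004, -1.0]]
force: [-1.5, 0.4, 13.0]
grip_width: 0.0162
finger_force: 82.1
```

Run:
```python
from h import *
lid('w19',.046)
plan()
print(get_obs()['wrist_torque'])
```

```text
zpct [0.0004 0.075  0.0764 0.1003 0.1025]
bar 4683 [0.5007 0.0352 0.0996] (array([505.8,  34.3]), array([41.8, 76.8]), -17.5) circ [506.   33.4] 0.0999
top 31053 [0.4858 0.0453 0.0763] (array([502.1,  35.4]), array([135.8, 131.8]), 15.1) circ [505.   32.2] 0.0763
at [0.505  0.0331 0.0818] yaw 55.45 q6 -0.98 F [ 0.2  0.3 13.9] w 0.0162 t 36.55 MOVE [0. 0. 0.] roll 0
[-0.06044118  0.41123197  0.16650609]
```

Call:
{"method": "send_rows", "body": {"series": [[[0, 0, -0.002, 0, 0.005], [0, 0, -0.004, 0, 0.005], [0, 0, -0.006, 0, 0.005], [0, 0, -0.0075, 0, 0.005], [0, 0, -0.0075, 0, 0.005], [0, 0, -0.0075, 0, 0.005]]]}}

```text
time: 37.15
ee_pos: [0.5049, 0.0331, 0.0883]
orientation: [[-0.824, 0.567, 0.007], [0.567, 0.824, -0.0], [-0.006, 0.004, -1.0]]
force: [2.2, 1.5, 7.5]
grip_width: 0.0162
finger_force: 81.1
```

Run:
```python
from h import *
lid('w20',.054)
plan()
print(get_obs()['wrist_torque'])
```

```text
zpct [0.0004 0.0815 0.083  0.1068 0.1084]
bar 4624 [0.5009 0.035  0.1063] (array([503.3,  30.7]), array([42.1, 76.9]), -51.5) circ [505.2  32.2] 0.1065
top 31015 [0.4858 0.0452 0.0828] (array([502.5,  35.5]), array([136.7, 131.8]), 14.9) circ [505.2  32. ] 0.0828
at [0.5049 0.0331 0.0884] yaw 55.44 q6 -0.98 F [ 2.9 -0.5  7.5] w 0.0161 t 37.2 MOVE [0. 0. 0.] roll 0
[-0.03443108 -0.20051004  0.12302784]
```

Call:
{"method": "send_rows", "body": {"series": [[[0, 0, -0.001, 0, 0.02], [0, 0, -0.001, 0, 0.05], [0, 0, -0.001, 0, 0.085], [0, 0, -0.001, 0, 0.085], [0, 0, -0.001, 0, 0.085], [0, 0, -0.04, 0, 0.085], [0, 0, -0.09, 0, 0.085], [0, 0, -0.14, 0, 0.085], [0, 0, -0.19, 0, 0.085], [0, 0, -0.19, 0, 0.085], [0, 0, -0.19, 0, 0.085], [0, 0, -0.19, 0, 0.085]]]}}

```text
time: 38.4
ee_pos: [0.502, 0.0331, 0.2738]
orientation: [[-0.823, 0.568, -0.003], [0.568, 0.823, 0.0], [0.002, -0.002, -1.0]]
force: [-0.3, -0.4, -1.3]
grip_width: 0.0852
finger_force: 0.0
```

Run:
```python
from h import *
lid('w21',.054,True)
plan()
```

```text
zpct [-0.0007  0.0819  0.0839  0.1071  0.1084]
bar 1075 [0.5035 0.0336 0.1071] (array([505.2,  32.7]), array([17.7, 76.8]), -35.0) circ [505.1  32.4] 0.1073
top 10801 [0.502  0.0347 0.0839] (array([504.7,  32. ]), array([138.8, 136.8]), 33.3) circ [504.8  32.6] 0.0839
at [0.5019 0.0331 0.2735] yaw 55.42 q6 -0.97 F [-0.2 -1.1  0.1] w 0.085 t 38.45 MOVE [0. 0. 0.] roll 0
```

View pics/w21.png

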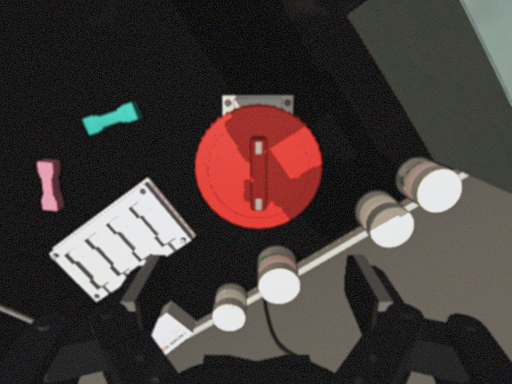

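The lid is seated at (258,167). Its top is at z = 83.9 mm, the same as at the start (unlocked it would be 87 mm), and the grip bar lines up with the base plate. Handing in.

```bash
python3 -c "
from bench import *
print(job_done())"
```

```text
the job is handed in; nothing more can be done
None
```

The job is handed in: all three bars present are in the tub, the lid is back on at its starting height and angle (locked by my last measurements), and the jar, bottle and bowl were not touched; the judge's verdict was not shown.

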